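# Index the bread-slicing guide to its first angle hole

### The job

Set the bread-slicing guide for diagonal slices: pull its sprung index knob up, swing the bar over to the left from square to the first angle hole (not the second), and let the pin snap fully home there. The angle plate is adjustable, so where its hole lies must be found by feel: stop as soon as the pin catches, and do not strain the pin sideways. Leave the loose things around where they are.

Things in the scene. Friction and masses are not known exactly. Their poses are not given: they have to be found in the camera images.
- guide: bread-slicing guide, fixed: a pale wooden board 250 (its x) x 300 mm (its y), top face 22 mm above the worktop, two 46 mm high fence blocks at the back (+x). Origin: centre of its underside, on the worktop; -x is the front (robot) side, +y the left. At the front middle a small drilled steel plate holds the pin at square; at the front left lies the curved steel angle plate with two holes.
- guide_pivot (a point): point on the bar's pivot axis (upright), at the board's top face, 70 mm behind (+x) the board's centre. The knob's axis stays 170 mm from this axis. Wall cabinets hang over the back of the worktop, undersides 0.58 m above it, fronts at about x = 0.55 m: keep the wrist low and do not lift the hand high over the guide.
- bar_front (a point): point on the knob's axis on top of the aluminium bar that swings flat over the board, 44 mm above the worktop. The bar is 26 mm wide and ends 18 mm in front of it. Over the point stands the knob's 18 mm steel sleeve with a 23 mm collar, 6 mm high, at its foot. Upright knife cheeks, up to 106 mm above the worktop, stand on the bar from 73 mm behind the point.
- knob_grip (a point): centre of the black pull knob at the bar's front end: round, upright, 28.5 mm tall, 26 mm wide below and 30 mm at its top, which is 15 mm above this point; grasp it here from above. With the pin home it is 75 mm above the worktop. It turns freely on its own axis and rises and falls with the pin.
- hole_middle (a point): fixed point 30 mm above the worktop: the middle of where the first angle hole may lie (swing 0.39 rad). The hole itself (10.4 mm wide) is up to 0.055 rad (9 mm) to either side along the arc, differently each time, as the angle plate (top at this height) is clamped in a slot. The plate begins 0.21 rad (36 mm) before the hole; before that is a gap down to the board. Second hole: 0.39 rad on.
- swing (a joint): angle of the bar about its pivot, rad: 0 = square (bar along the guide's -x), growing as the knob swings left (to the guide's +y, clockwise from above), limits -0.06 and 0.87. At angle a the knob is at pivot + 0.17 (-cos a, sin a) m in the guide's x, y. The bar turns with 1 N at the knob, 2 to 3 N with the pin rubbing on the plate; a finger meeting the knob may read 8 N for an instant.
- plunger (a joint): how far knob and 8 mm pin are pulled up, m: 0 = pin fully home in a hole (bar locked), 0.0075 and less = flat end of the pin on top of a plate (it sinks up to 0.5 mm), more = clear, 0.012 = stop. The spring pushes down, 5 N at 0, 9 N at the stop. Let go over a hole it snaps home; let go on the plate it rubs there until pushed over a hole, where it drops in and catches.
- garlic_1: garlic bulb, 54 mm, lying loose on the right part of the guide's board; origin at its underside
- salt: glass salt shaker, 44 mm wide, 90 mm tall, standing to the left of the guide; origin at its underside
- mustard: glass jar with green lid, 63 mm wide, 109 mm tall, standing to the left of the guide; origin at its underside
- lemon_1: lemon, 72 mm long, lying to the left of the guide; origin at its underside
- loaf: baguette, 254 mm long, 58 mm thick, lying on the chopping board at the right; origin at its underside

How it is judged (in metres and radians):
On the way, in this order (a step that is already met when the one before it is completed fails the run):
1. the pin is pulled clear of the square hole with the bar still square (value of joint plunger above 0.0075 m and value of joint swing below 0.05 rad), for 0.05 s.
2. the bar is swung over to the left, off the square hole (value of joint swing above 0.2 rad), for 0.05 s.
At the end, for the whole second after the job is handed in: the bar stands at the first angle hole (swing 0.315 to 0.47 rad) with the pin fully home (pulled less than 1.5 mm), and the robot lets go of everything (value of joint swing between 0.315 and 0.47 rad and value of joint plunger below 0.0015 m and velocity of joint swing below 0.02 rad/s); the robot touches nothing.
It fails at once if the pin is strained: more than 30 N between the pin and the guide's drilled plates (contact force between plunger and guide above 30 N).
It fails at once if a loose thing is moved more than 20 mm (distance of any of garlic_1, salt, mustard, lemon_1, loaf from where it was at the start of the episode above 0.02 m).
It also fails if it takes over 40 s, if anything falls off the work surface, if the arm or the gripper's body presses on something with over 40 N, if the wrist force passes 120 N, or if a joint passes its speed limit or range.

### The arm

A 6-joint arm with a two-finger parallel gripper is mounted at the origin on a cart in front of the work surface, level with it; the furniture and walls round the work are solid. World frame = base frame: x ahead of the robot, y to its left, z up, the work surface at z = 0. Lengths are in mm, angles in rad, forces in N, time in s.
With the tool pointing down it reaches from about 400 to 825 mm from the base axis. Payload 7 kg.
Tool frame: the origin (TCP) lies midway between the tips of the shut fingers; the grasp point (between the pads) lies 19 mm behind it (arm.tcp_to_grasp is the distance from the TCP to the grasp point, in mm); z points along the fingers, x is the direction in which the jaws open and shut, and the axes are right-handed (so a half turn about z gives the same grasp; the last joint's range is limited). The gripper opens to 85 mm and grips with 20 to 120 N. Pads are 22 mm wide; open, the fingers measure 114 mm over their backs; the gripper's body (76 mm by 85 mm) begins 54 mm behind the grasp point. The pads swing forward as they close: fully open they stand 13 mm farther back than shut.
Start: joints at [-1.004, 0.359, 0.012, 0, -1.224, -0.288], TCP at [185.735, -648.92, 231.302] pointing down, gripper open.
Joint ranges: [-3.07, 3.07], [-1.43, 2.12], [-1.02, 1.25], [-3.03, 1.67], [-3.05, -0], [-3.03, 3.03]. Speed limits (rad/s): [2.39, 2.39, 3.01, 3.14, 3.14, 3.14].

### API

Orientations are given as [roll, pitch, yaw] about the fixed x, y, z axes, in that order (R = Rz(yaw) Ry(pitch) Rx(roll)).
In Python, from workcell import arm gives the robot as it stands.
- The arm moves only by the tool arm_command, never from a script. Its argument "increments" is a list of rows, each an object of numbers: "ax", "ay", "az": the turn, a rotation vector about the tool's x, y, z in rad; "x", "y", "z": the shift along the tool's x, y, z in mm; "hand": the opening, from -1 (shut) to 1 (fully open), so that 0 is half open. In form: [{"ax": .., "ay": .., "az": .., "x": .., "y": .., "z": .., "hand": ..}, ...]. A call has 1 to 10 rows; each row is the pose to reach, as a shift and turn from the pose measured when the call began, along the tool's axes at that moment; what a row does not reach only later rows make up. A row lasts 1/12 s, in which the tool goes at most 41.7 mm and 7.16 degrees, less where a joint would pass 70% of its speed; a pose out of reach is approached as far as the arm can. A call with a gripper value outside its range is refused whole. The fingers move at their own pace and stop on an object; "squeeze" is the grip in N (left out, the last holds). Time passes only in rows, so rows that repeat a pose let the fingers close. It gives the time, the measured TCP pose, the force and the opening at its end, in the units of the state.
- arm.observe(): the state, without advancing time (a new reading comes with each control period).
- arm.snapshot(name): name is "scene" or "top" or "wrist"; returns the picture (480x640x3 uint8, blue, green, red); there is no depth.
- arm.camera_params(name): a dict with "fx", "fy", "cx", "cy" (pixels), "world_from_camera" (4x4, takes a point from camera to world coordinates). Camera axes: x right, y down, z forward; pixel columns grow to the right and rows downward; lengths in mm; the calibration is good to about 2 mm. The wrist camera is an equidistant fisheye: a pixel r from the principal point sees the ray r / f radians off the axis. A picture is of the moment at which its call begins: read the wrist's pose just before it. camera_params takes no time and is no camera call; for the wrist camera it gives the pose at the moment of the call.
- arm.finish_job(): hands the job in, once; it reports no verdict.
The state is a dict: "t": time; "joints": joint angles; "joint_velocities": joint speeds; "joint_efforts": joint torques, N m; "position": TCP position; "tcp_rot": TCP orientation; "contact_force": force on the tool from outside, world axes, zero at the start; "ft_torque": the same for the moment, N m; "finger_gap": finger opening in mm.
Only numpy, scipy, OpenCV 4.12 (cv2) and the standard library are available. Lean on these libraries where they do the work, as an engineer would, in place of code of your own. Each camera call takes 0.05 s, during which the arm holds its last target. There are 200 camera calls.

## Working session

There is one attempt and no reset: what is moved stays moved. The work goes in short steps, Python scripts to look and compute and a tool call to move; the robot and the scene stay as the last step left them, time stands still between calls to the robot, and variables do not carry over. Pictures are saved under pics/ and viewed, about 8 in all and at most 12, crops included, and the job is handed in when it is done.

Besides the shell and the picture viewer there is one more tool, called after "Call:" by a JSON object that holds its "name" and its "arguments", one argument or row to a line. arm_command: Moves the arm, as the interface text tells. Its arguments: {"type":"object","properties":{"increments":{"type":"array"},"squeeze":{"type":"number"}},"required":["increments"]}

```bash
mkdir -p pics; python3 - <<'E'
from workcell import arm
import cv2
for n in("scene","top"):
    cv2.imwrite(f"pics/{n}0.png",arm.snapshot(n)); p=arm.camera_params(n); print(n,p)
print(arm.observe())
E
```

```text
scene {'fx': 467.7334653738511, 'fy': 467.7334653738511, 'cx': 309.8628085864178, 'cy': 241.99908010362046, 'world_from_camera': array([[-9.01973931e-01, -3.31149233e-01,  2.77097841e-01,
         8.55174204e+01],
       [-4.31717290e-01,  6.79809310e-01, -5.92857052e-01,
         7.70367967e+02],
       [ 7.95046617e-03, -6.54369534e-01, -7.56133125e-01,
         1.20477492e+03],
       [ 0.00000000e+00,  0.00000000e+00,  0.00000000e+00,
         1.00000000e+00]])}
top {'fx': 528.9607515203638, 'fy': 528.9607515203638, 'cx': 323.457673518447, 'cy': 236.28349705373057, 'world_from_camera': array([[ 4.16909339e-01, -7.95104232e-01,  4.40449615e-01,
        -3.15994702e+02],
       [-9.08936903e-01, -3.62285359e-01,  2.06356547e-01,
        -5.16216919e+02],
       [-4.50651672e-03, -4.86372881e-01, -8.73739728e-01,
         1.71263287e+03],
       [ 0.00000000e+00,  0.00000000e+00,  0.00000000e+00,
         1.00000000e+00]])}
{'t': 0.1, 'joints': array([-1.00391198e+00,  3.59295696e-01,  1.11790596e-02, -2.97050696e-04,
       -1.22408344e+00, -2.88115490e-01]), 'joint_velocities': array([ 9.47015333e-04, -2.73933922e-03,  3.28770926e-03, -1.05840001e-03,
       -3.91149816e-04, -1.92787829e-05]), 'joint_efforts': array([-2.99991370e-03, -5.84764087e+01,  2.94110066e+01,  6.95455268e+00,
       -3.15788246e-03,  2.48713059e-05]), 'position': array([ 185.61462943, -648.55126325,  230.48452704]), 'tcp_rot': array([-3.14146150e+00, -1.42524310e-03,  1.84946395e+00]), 'contact_force': array([-1.04204472,  0.41127418,  0.41936746]), 'ft_torque': array([-0.01652014,  0.01183746,  0.00677731]), 'finger_gap': 85.25686976423908}
```

View pics/top0.png

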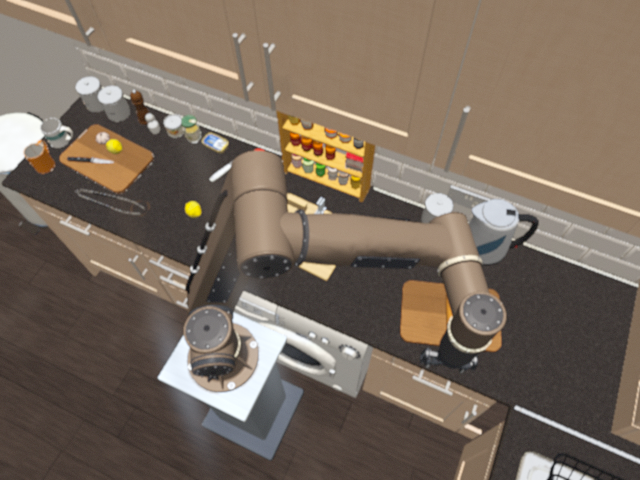

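View pics/scene0.png

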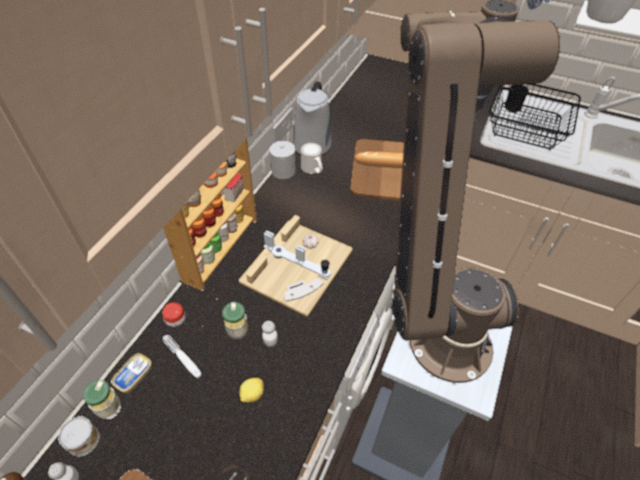

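The scene view shows the guide at about (297,265), the knob near (325,266) and the curved plate near (305,290). I'll enlarge that area.

```bash
python3 - <<'E'
import cv2
i=cv2.imread("pics/scene0.png")[210:320,230:370]
cv2.imwrite("pics/c1.png",cv2.resize(i,None,fx=5.5,fy=5.5,interpolation=cv2.INTER_CUBIC))
E
```

```text
(no output)
```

View pics/c1.png

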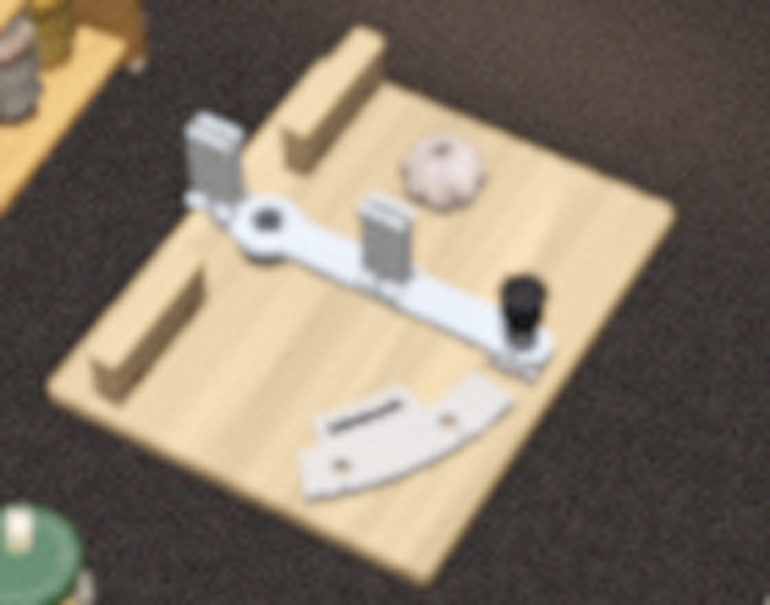

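```bash
cat >h.py <<'E'
import numpy as np
from workcell import arm
def ray(n,u,v,z):
    p=arm.camera_params(n);T=p["world_from_camera"]
    d=T[:3,:3]@[(u-p["cx"])/p["fx"],(v-p["cy"])/p["fy"],1]
    return (T[:3,3]+d*(z-T[2,3])/d[2])[:2]
E
python3 - <<'E'
from h import *
from scipy.optimize import least_squares
P=[((672,208),22,(-125,-150)),((427,578),22,(-125,150)),((52,384),22,(125,150)),((268,219),50,(70,0)),((524,286),90,(-100,0))]
W=np.array([ray("scene",c[0]/5.5+229.5,c[1]/5.5+209.5,z) for c,z,l in P]);L=np.array([l for *_,l in P])
def tr(q,l):
    c,s=np.cos(q[2]),np.sin(q[2]);return q[:2]+l@np.array([[c,s],[-s,c]])
r=least_squares(lambda q:(tr(q,L)-W).ravel(),[500,0,0],x_scale=[100,100,1]);q=r.x
print(W.round(),q,(tr(q,L)-W).round(1).tolist())
print("knob",tr(q,np.array([-100,0])),"pivot",tr(q,np.array([70,0])))
for c in((447,421),(342,466)):
    w=ray("scene",c[0]/5.5+229.5,c[1]/5.5+209.5,30)-tr(q,np.array([70,0]));c_,s=np.cos(q[2]),np.sin(q[2])
    x,y=w@np.array([[c_,-s],[s,c_]]);print("hole r,ang",np.hypot(x,y),np.arctan2(y,-x))
for n,c in(("lemon",(252,392)),("salt",(270,345)),("mustard",(235,333))):print(n,ray("scene",*c,0))
E
```

```text
[[ 384. -197.]
 [ 404.  102.]
 [ 652.   79.]
 [ 587.  -62.]
 [ 419.  -53.]] [ 5.17913476e+02 -5.83800747e+01 -7.34635918e-02] [[-2.0, -2.1], [0.3, -1.4], [2.0, 3.0], [0.9, -1.2], [-1.2, 1.7]]
knob [418.18319941 -51.04032164] pivot [587.72466924 -63.51790181]
hole r,ang 168.0959197444787 0.37538607827606146
hole r,ang 168.56152365989183 0.7666959324211817
lemon [437.46837135 369.88158403]
salt [461.35552717 226.94760993]
mustard [571.71435804 237.24240603]
```

The knob comes out near (418,-51). From the picture, the first hole is near 0.375 rad at r = 168 mm, which agrees with the 170 mm given. Next I'll move to hover over the knob with the jaws roughly tangential at the hole (yaw about 1.13).

Call:
{"name": "arm_command", "arguments": {
  "increments": [
    {"x":247,"y":222,"z":20,"az":0.4},
    {"x":247,"y":222,"z":20,"az":0.4},
    {"x":247,"y":222,"z":20,"az":0.4},
    {"x":247,"y":222,"z":20,"az":0.4},
    {"x":247,"y":222,"z":20,"az":0.4},
    {"x":247,"y":222,"z":20,"az":0.4},
    {"x":247,"y":222,"z":20,"az":0.4},
    {"x":511,"y":388,"z":40,"az":0.72},
    {"x":511,"y":388,"z":40,"az":0.72},
    {"x":511,"y":388,"z":40,"az":0.72}
  ]
}}

```text
schema error: expected keys ax, ay, az, x, y, z, hand
```

Call:
{"name": "arm_command", "arguments": {
  "increments": [
    {"ax":0,"ay":0,"x":247,"y":222,"z":20,"az":0.4,"hand":1},
    {"ax":0,"ay":0,"x":247,"y":222,"z":20,"az":0.4,"hand":1},
    {"ax":0,"ay":0,"x":247,"y":222,"z":20,"az":0.4,"hand":1},
    {"ax":0,"ay":0,"x":247,"y":222,"z":20,"az":0.4,"hand":1},
    {"ax":0,"ay":0,"x":247,"y":222,"z":20,"az":0.4,"hand":1},
    {"ax":0,"ay":0,"x":247,"y":222,"z":20,"az":0.4,"hand":1},
    {"ax":0,"ay":0,"x":247,"y":222,"z":20,"az":0.4,"hand":1},
    {"ax":0,"ay":0,"x":511,"y":388,"z":40,"az":0.72,"hand":1},
    {"ax":0,"ay":0,"x":511,"y":388,"z":40,"az":0.72,"hand":1},
    {"ax":0,"ay":0,"x":511,"y":388,"z":40,"az":0.72,"hand":1}
  ]
}}

```text
t: 0.93
position: [344.3, -286.7, 206.7]
tcp_rot: [-3.14, -0.001, 1.139]
contact_force: [0.7, -0.4, -0.6]
finger_gap: 85.6
```

Call:
{"name": "arm_command", "arguments": {
  "increments": [
    {"ax":0,"ay":0,"az":0,"x":245,"y":-31,"z":17,"hand":1},
    {"ax":0,"ay":0,"az":0,"x":245,"y":-31,"z":17,"hand":1},
    {"ax":0,"ay":0,"az":0,"x":245,"y":-31,"z":17,"hand":1},
    {"ax":0,"ay":0,"az":0,"x":245,"y":-31,"z":17,"hand":1},
    {"ax":0,"ay":0,"az":0,"x":245,"y":-31,"z":17,"hand":1},
    {"ax":0,"ay":0,"az":0,"x":245,"y":-31,"z":17,"hand":1},
    {"ax":0,"ay":0,"az":0,"x":245,"y":-31,"z":17,"hand":1},
    {"ax":0,"ay":0,"az":0,"x":245,"y":-31,"z":17,"hand":1},
    {"ax":0,"ay":0,"az":0,"x":245,"y":-31,"z":17,"hand":1},
    {"ax":0,"ay":0,"az":0,"x":245,"y":-31,"z":17,"hand":1}
  ]
}}

```text
t: 1.77
position: [418.2, -52.0, 189.9]
tcp_rot: [-3.14, -0.001, 1.138]
contact_force: [-1.0, -0.3, -0.5]
finger_gap: 85.5
```

```bash
python3 - <<'E'
from workcell import arm
import cv2,pickle
p=arm.camera_params("wrist");i=arm.snapshot("wrist");pickle.dump(p,open("w1.pkl","wb"))
cv2.imwrite("pics/w1.png",i);print(p,arm.observe()["position"])
E
```

```text
{'fx': 371.64829954431775, 'fy': 371.64829954431775, 'cx': 321.55801823038416, 'cy': 239.53734993583308, 'world_from_camera': array([[ 4.19157206e-01,  8.74072541e-01,  2.45569604e-01,
         3.56498159e+02],
       [ 9.07912351e-01, -4.03994652e-01, -1.11729511e-01,
        -2.35383721e+01],
       [ 1.54910882e-03,  2.69787906e-01, -9.62918525e-01,
         3.32353993e+02],
       [ 0.00000000e+00,  0.00000000e+00,  0.00000000e+00,
         1.00000000e+00]])} [418.29020928 -52.20509068 189.9636829 ]
```

View pics/w1.png

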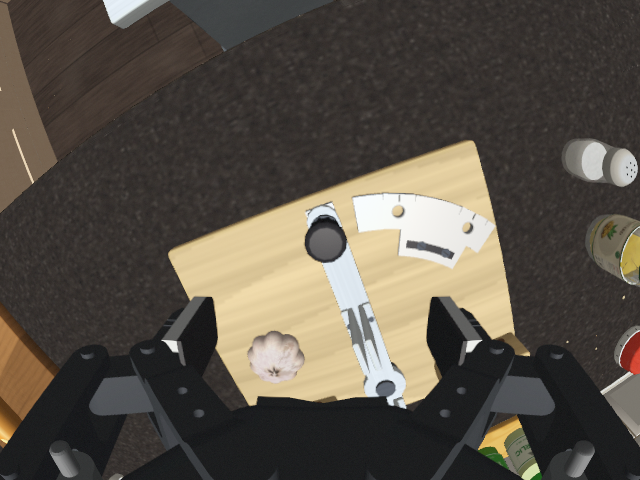

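Wrist view: knob top at (326,241), pivot cap at (385,388), and holes at (398,211) and (467,228).

```bash
cat >>h.py <<'E'
def wray(p,u,v,z):
    T=p["world_from_camera"];a=np.array([u-p["cx"],v-p["cy"]]);r=np.hypot(*a);th=r/p["fx"]
    d=T[:3,:3]@np.r_[np.sin(th)*a/r,np.cos(th)]
    return (T[:3,3]+d*(z-T[2,3])/d[2])[:2]
E
python3 - <<'E'
from h import *
import pickle
p=pickle.load(open("w1.pkl","rb"))
k=wray(p,326,241,90)
for z in(46,50,54):print("pivot",wray(p,385,388,z))
pv=wray(p,385,388,48);print("knob",k,np.linalg.norm(k-pv))
a0=np.arctan2(*(k-pv)[::-1])
for c in((398,211),(467,228)):
    w=wray(p,*c,30);print("hole",w,np.linalg.norm(w-pv),(a0-np.arctan2(*(w-pv)[::-1]))%6.283)
E
```

```text
pivot [591.28881727 -63.59760602]
pivot [588.00909129 -63.03802962]
pivot [584.72936531 -62.47845322]
knob [420.50344033 -49.35706942] 169.72067459341338
hole [437.94756513  10.15105058] 168.55558755421734 0.36865804493243903
hole [477.91279086  62.47344242] 168.2510367508757 0.7621515175183826
```

Call:
{"name": "arm_command", "arguments": {
  "increments": [
    {"ax":0,"ay":0,"az":0,"x":2,"y":0,"z":40,"hand":1},
    {"ax":0,"ay":0,"az":0,"x":2,"y":0,"z":80,"hand":1},
    {"ax":0,"ay":0,"az":0,"x":2,"y":0,"z":110,"hand":1},
    {"ax":0,"ay":0,"az":0,"x":2,"y":0,"z":125,"hand":1},
    {"ax":0,"ay":0,"az":0,"x":2,"y":0,"z":135,"hand":1},
    {"ax":0,"ay":0,"az":0,"x":2,"y":0,"z":135,"hand":-0.1},
    {"ax":0,"ay":0,"az":0,"x":2,"y":0,"z":135,"hand":-0.1},
    {"ax":0,"ay":0,"az":0,"x":2,"y":0,"z":135,"hand":-0.1},
    {"ax":0,"ay":0,"az":0,"x":2,"y":0,"z":135,"hand":-0.1}
  ],
  "squeeze": 25
}}

```text
t: 2.57
position: [419.7, -50.4, 55.9]
tcp_rot: [3.142, -0.002, 1.136]
contact_force: [0.0, 0.5, 0.2]
finger_gap: 39.3
```

```bash
python3 - <<'E'
from workcell import arm
import cv2
i=arm.snapshot("wrist");cv2.imwrite("pics/w2.png",i);s=arm.observe();print(s["position"],s["finger_gap"],s["contact_force"])
E
```

```text
[419.63586165 -50.28151701  55.89290219] 38.26554092847468 [ 0.83417182  0.33558179 -0.41789981]
```

View pics/w2.png

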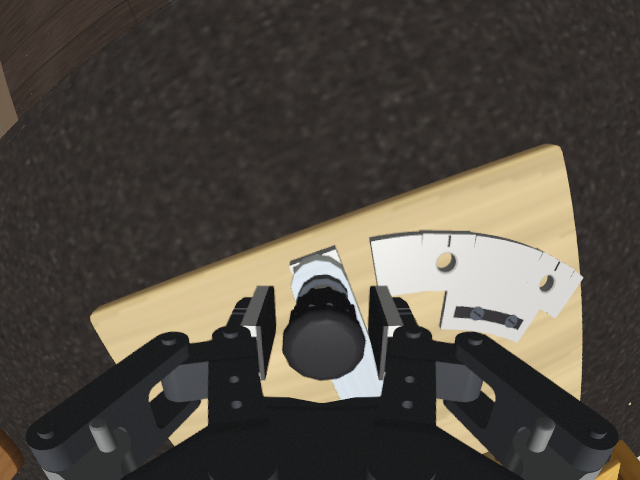

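The knob (323,340) sits centred between the pads (268 and 378). Closing now.

Call:
{"name": "arm_command", "arguments": {
  "increments": [
    {"ax":0,"ay":0,"az":0,"x":0,"y":0,"z":0,"hand":-0.8},
    {"ax":0,"ay":0,"az":0,"x":0,"y":0,"z":0,"hand":-0.8},
    {"ax":0,"ay":0,"az":0,"x":0,"y":0,"z":0,"hand":-0.8},
    {"ax":0,"ay":0,"az":0,"x":0,"y":0,"z":0,"hand":-0.8},
    {"ax":0,"ay":0,"az":0,"x":0,"y":0,"z":0,"hand":-0.8}
  ],
  "squeeze": 30
}}

```text
t: 3.03
position: [420.1, -50.2, 56.4]
tcp_rot: [3.141, -0.003, 1.137]
contact_force: [-0.7, -0.1, 6.7]
finger_gap: 28.5
```

Call:
{"name": "arm_command", "arguments": {
  "increments": [
    {"ax":0,"ay":0,"az":0,"x":0,"y":0,"z":-3,"hand":-0.8},
    {"ax":0,"ay":0,"az":0,"x":0,"y":0,"z":-6,"hand":-0.8},
    {"ax":0,"ay":0,"az":0,"x":0,"y":0,"z":-8,"hand":-0.8},
    {"ax":0,"ay":0,"az":0,"x":0,"y":0,"z":-10,"hand":-0.8},
    {"ax":0,"ay":0,"az":0,"x":0,"y":0,"z":-10,"hand":-0.8}
  ]
}}

```text
t: 3.45
position: [419.9, -50.2, 66.5]
tcp_rot: [3.141, -0.003, 1.137]
contact_force: [2.1, -0.6, -8.4]
finger_gap: 28.7
```

The lift force is 8.4 N, which fits the spring at about 10 mm of pull. Now I'll swing along the arc to about 0.30 rad.

Call:
{"name": "arm_command", "arguments": {
  "increments": [
    {"ax":0,"ay":0,"az":0,"x":8,"y":-2.7,"z":0,"hand":-0.8},
    {"ax":0,"ay":0,"az":0,"x":16.2,"y":-5.1,"z":0,"hand":-0.8},
    {"ax":0,"ay":0,"az":0,"x":24.5,"y":-7,"z":0,"hand":-0.8},
    {"ax":0,"ay":0,"az":0,"x":32.8,"y":-8.6,"z":0,"hand":-0.8},
    {"ax":0,"ay":0,"az":0,"x":41.2,"y":-9.7,"z":0,"hand":-0.8},
    {"ax":0,"ay":0,"az":0,"x":46,"y":-10.1,"z":0,"hand":-0.8},
    {"ax":0,"ay":0,"az":0,"x":49.7,"y":-10.4,"z":0,"hand":-0.8},
    {"ax":0,"ay":0,"az":0,"x":49.7,"y":-10.4,"z":0,"hand":-0.8}
  ]
}}

```text
t: 4.12
position: [431.5, 0.1, 66.5]
tcp_rot: [3.141, -0.003, 1.138]
contact_force: [1.3, 1.2, -8.8]
finger_gap: 28.5
```

At about 0.30 rad, with small side forces. Lowering the pin onto the plate and loosening to a cage.

Call:
{"name": "arm_command", "arguments": {
  "increments": [
    {"ax":0,"ay":0,"az":0,"x":0,"y":0,"z":1.5,"hand":-0.8},
    {"ax":0,"ay":0,"az":0,"x":0,"y":0,"z":2.5,"hand":-0.8},
    {"ax":0,"ay":0,"az":0,"x":0,"y":0,"z":2.5,"hand":-0.15},
    {"ax":0,"ay":0,"az":0,"x":0,"y":0,"z":2.5,"hand":-0.15},
    {"ax":0,"ay":0,"az":0,"x":0,"y":0,"z":2.5,"hand":-0.15},
    {"ax":0,"ay":0,"az":0,"x":0,"y":0,"z":2.5,"hand":-0.15}
  ]
}}

```text
t: 4.62
position: [431.9, 0.1, 64.4]
tcp_rot: [3.141, -0.003, 1.138]
contact_force: [0.4, 0.7, 0.2]
finger_gap: 36.1
```

```bash
python3 - <<'E'
from workcell import arm
import cv2
i=arm.snapshot("wrist");cv2.imwrite("pics/w3.png",i);s=arm.observe();print(s["position"],s["finger_gap"],s["contact_force"])
E
```

```text
[4.31755641e+02 7.22445181e-02 6.42743189e+01] 36.2449991017309 [-0.77705889 -0.13038297 -0.73976594]
```

View pics/w3.png

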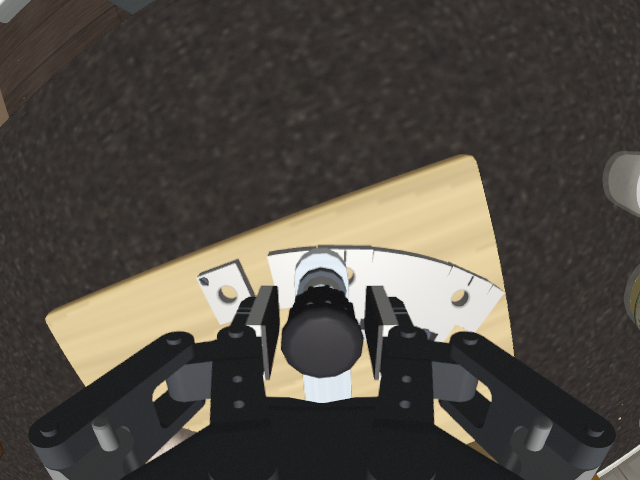

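The pin was let go on the plate, the knob (322,340) is free between the pads and the hole shows just to the right at (350,272). Now I'll push gently along tool x.

Call:
{"name": "arm_command", "arguments": {
  "increments": [
    {"ax":0,"ay":0,"az":0,"x":1.5,"y":0,"z":0,"hand":-0.15},
    {"ax":0,"ay":0,"az":0,"x":3,"y":0,"z":0,"hand":-0.15},
    {"ax":0,"ay":0,"az":0,"x":4,"y":0,"z":0,"hand":-0.15},
    {"ax":0,"ay":0,"az":0,"x":5,"y":0,"z":0,"hand":-0.15},
    {"ax":0,"ay":0,"az":0,"x":6,"y":0,"z":0,"hand":-0.15},
    {"ax":0,"ay":0,"az":0,"x":7,"y":0,"z":0,"hand":-0.15},
    {"ax":0,"ay":0,"az":0,"x":8,"y":0,"z":0,"hand":-0.15}
  ]
}}

```text
t: 5.25
position: [433.5, 6.0, 64.1]
tcp_rot: [-3.141, 0.0, 1.138]
contact_force: [-3.7, -7.6, 6.0]
finger_gap: 36.5
```

Call:
{"name": "arm_command", "arguments": {
  "increments": [
    {"ax":0,"ay":0,"az":0,"x":0.5,"y":0,"z":0,"hand":-0.15},
    {"ax":0,"ay":0,"az":0,"x":0.5,"y":0,"z":0,"hand":-0.15}
  ]
}}

```text
t: 5.42
position: [433.2, 6.1, 63.9]
tcp_rot: [-3.14, 0.001, 1.138]
contact_force: [-2.0, -4.1, 2.4]
finger_gap: 36.2
```

```bash
python3 - <<'E'
from workcell import arm
import cv2
i=arm.snapshot("wrist");cv2.imwrite("pics/w4.png",i[200:420,180:470]);s=arm.observe();print(s["position"],s["finger_gap"],s["contact_force"])
E
```

```text
[433.17044379   6.09299758  63.944252  ] 36.016647353726334 [-2.27959501 -4.69238091  1.82221861]
```

View pics/w4.png

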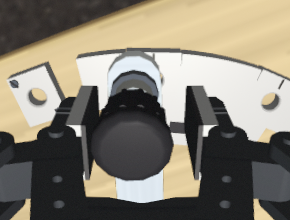

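The left finger meets the knob, with force around 5 N and no drop yet (a about 0.31). Continuing in small steps.

Call:
{"name": "arm_command", "arguments": {
  "increments": [
    {"ax":0,"ay":0,"az":0,"x":0.7,"y":0,"z":0,"hand":-0.15},
    {"ax":0,"ay":0,"az":0,"x":1.4,"y":0,"z":0,"hand":-0.15},
    {"ax":0,"ay":0,"az":0,"x":2,"y":0,"z":0,"hand":-0.15},
    {"ax":0,"ay":0,"az":0,"x":2,"y":0,"z":0,"hand":-0.15}
  ]
}}

```text
t: 5.8
position: [433.2, 7.3, 63.8]
tcp_rot: [-3.139, 0.003, 1.137]
contact_force: [-3.5, -5.7, 4.9]
finger_gap: 36.2
```

Call:
{"name": "arm_command", "arguments": {
  "increments": [
    {"ax":0,"ay":0,"az":0,"x":1,"y":0,"z":0,"hand":-0.15},
    {"ax":0,"ay":0,"az":0,"x":2,"y":0,"z":0,"hand":-0.15},
    {"ax":0,"ay":0,"az":0,"x":2.5,"y":0,"z":0,"hand":-0.15},
    {"ax":0,"ay":0,"az":0,"x":2.5,"y":0,"z":0,"hand":-0.15}
  ]
}}

```text
t: 6.13
position: [433.3, 8.7, 63.7]
tcp_rot: [-3.138, 0.005, 1.137]
contact_force: [-3.4, -5.7, 5.3]
finger_gap: 36.3
```

Call:
{"name": "arm_command", "arguments": {
  "increments": [
    {"ax":0,"ay":0,"az":0,"x":1,"y":0.7,"z":-0.4,"hand":-0.15},
    {"ax":0,"ay":0,"az":0,"x":2,"y":1.2,"z":-0.8,"hand":-0.15},
    {"ax":0,"ay":0,"az":0,"x":2.5,"y":1.2,"z":-0.8,"hand":-0.15},
    {"ax":0,"ay":0,"az":0,"x":2.5,"y":1.2,"z":-0.8,"hand":-0.15}
  ]
}}

```text
t: 6.47
position: [435.0, 10.4, 64.1]
tcp_rot: [-3.137, 0.006, 1.137]
contact_force: [-1.2, -2.8, -2.2]
finger_gap: 36.4
```

Call:
{"name": "arm_command", "arguments": {
  "increments": [
    {"ax":0,"ay":0,"az":0,"x":0.8,"y":0.1,"z":0,"hand":-0.15},
    {"ax":0,"ay":0,"az":0,"x":1.6,"y":0.2,"z":0,"hand":-0.15},
    {"ax":0,"ay":0,"az":0,"x":2.2,"y":0.3,"z":0,"hand":-0.15},
    {"ax":0,"ay":0,"az":0,"x":2.2,"y":0.3,"z":0,"hand":-0.15}
  ]
}}

```text
t: 6.8
position: [436.9, 12.8, 64.2]
tcp_rot: [-3.138, 0.004, 1.137]
contact_force: [-0.1, -1.0, 0.5]
finger_gap: 36.1
```

Call:
{"name": "arm_command", "arguments": {
  "increments": [
    {"ax":0,"ay":0,"az":0,"x":0.6,"y":0,"z":0,"hand":-0.15},
    {"ax":0,"ay":0,"az":0,"x":1.2,"y":0,"z":0,"hand":-0.15},
    {"ax":0,"ay":0,"az":0,"x":1.2,"y":0,"z":0,"hand":-0.15}
  ]
}}

```text
t: 7.05
position: [438.3, 14.5, 64.6]
tcp_rot: [-3.139, 0.003, 1.138]
contact_force: [-0.6, 0.4, 0.1]
finger_gap: 36.3
```

```bash
python3 - <<'E'
from workcell import arm
import cv2
i=arm.snapshot("wrist");cv2.imwrite("pics/w5.png",cv2.resize(i[200:420,180:470],None,fx=2,fy=2));s=arm.observe();print(s["position"],s["finger_gap"],s["contact_force"])
E
```

```text
[438.17158094  14.44228778  64.55380782] 36.19945057713111 [ 0.80245601  0.1844779  -0.1088918 ]
```

View pics/w5.png

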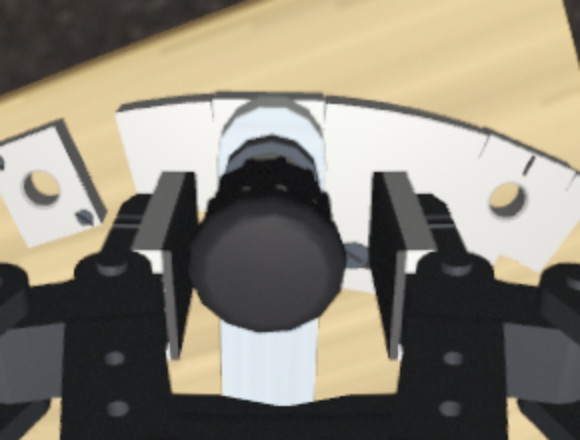

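The knob now sits about 11 px higher in the picture and looks smaller, as a 7.5 mm drop would make it, and the force has gone to zero. That suggests a catch. I'll check with a tiny nudge.

Call:
{"name": "arm_command", "arguments": {
  "increments": [
    {"ax":0,"ay":0,"az":0,"x":0.6,"y":0,"z":0,"hand":-0.15},
    {"ax":0,"ay":0,"az":0,"x":1.2,"y":0,"z":0,"hand":-0.15},
    {"ax":0,"ay":0,"az":0,"x":1.2,"y":0,"z":0,"hand":-0.15}
  ]
}}

```text
t: 7.35
position: [438.3, 15.2, 64.5]
tcp_rot: [-3.138, 0.004, 1.138]
contact_force: [-0.7, -3.9, 1.7]
finger_gap: 36.3
```

The force rises to 4 N straight away. I'm stopping here, centring the fingers, opening and rising to look.

Call:
{"name": "arm_command", "arguments": {
  "increments": [
    {"ax":0,"ay":0,"az":0,"x":-2,"y":0,"z":0,"hand":-0.15},
    {"ax":0,"ay":0,"az":0,"x":-4,"y":0,"z":0,"hand":0.5},
    {"ax":0,"ay":0,"az":0,"x":-4,"y":0,"z":0,"hand":1},
    {"ax":0,"ay":0,"az":0,"x":-4,"y":0,"z":0,"hand":1},
    {"ax":0,"ay":0,"az":0,"x":-4,"y":0,"z":0,"hand":1},
    {"ax":0,"ay":0,"az":0,"x":-4,"y":0,"z":-30,"hand":1},
    {"ax":0,"ay":0,"az":0,"x":-4,"y":0,"z":-70,"hand":1},
    {"ax":0,"ay":0,"az":0,"x":-4,"y":0,"z":-110,"hand":1},
    {"ax":0,"ay":0,"az":0,"x":-4,"y":0,"z":-125,"hand":1},
    {"ax":0,"ay":0,"az":0,"x":-4,"y":0,"z":-125,"hand":1}
  ]
}}

```text
t: 8.18
position: [439.8, 12.8, 194.0]
tcp_rot: [3.139, -0.002, 1.139]
contact_force: [-0.3, -0.1, -0.5]
finger_gap: 85.2
```

```bash
python3 - <<'E'
from workcell import arm
import cv2,pickle
p=arm.camera_params("wrist");i=arm.snapshot("wrist");pickle.dump(p,open("w6.pkl","wb"))
a=cv2.resize(i[180:440,220:480],(400,400),interpolation=2)
b=cv2.resize(arm.snapshot("scene")[220:320,270:370],(400,400),interpolation=2)
cv2.imwrite("pics/w6.png",cv2.hconcat([a,b]));print(arm.observe()["position"],arm.observe()["contact_force"])
E
```

```text
[437.44543997  12.17666064 190.12864563] [ 0.0110986  -0.29678321 -0.78992245]
```

View pics/w6.png

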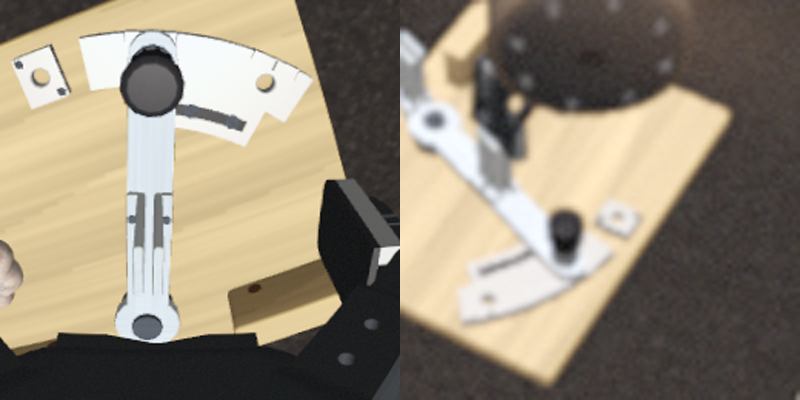

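```bash
python3 - <<'E'
from h import *
import pickle
p=pickle.load(open("w6.pkl","rb"))
pv=wray(p,315.6,392,48);h2=wray(p,392.3,233.3,30);h0=wray(p,246,230,30)
an=lambda w:np.arctan2(*(w-pv)[::-1])%6.283
for z in(90,97.5):
    k=wray(p,318.8,234.6,z);s=ray("scene",311.7,274.3,z)
    print(z,"wrist",k,"scene",s,"r",np.linalg.norm(k-pv),"to h2",an(k)-an(h2),"from sq",an(h0)-an(k))
E
```

```text
90 wrist [437.3225678   12.27497301] scene [434.27795938   8.5258331 ] r 170.17724431401456 to h2 0.38504786830210724 from sq 0.38108956231602376
97.5 wrist [435.49769545  13.15974834] scene [431.93156282  13.65136641] r 172.2052848900886 to h2 0.38508383303523575 from sq 0.38105359758289525
```

Angle: 0.385 rad short of the second hole and 0.381 rad from square, so the bar is at the first hole. The scene-to-wrist offset matches the home height (90 mm top), not 97.5. To confirm by feel, I'll bring the shut fingertips over the knob to z = 93, which would only touch if the pin were not home.

Call:
{"name": "arm_command", "arguments": {
  "increments": [
    {"ax":0,"ay":0,"az":0,"x":0,"y":0,"z":30,"hand":-1},
    {"ax":0,"ay":0,"az":0,"x":0,"y":0,"z":60,"hand":-1},
    {"ax":0,"ay":0,"az":0,"x":0,"y":0,"z":75,"hand":-1},
    {"ax":0,"ay":0,"az":0,"x":0,"y":0,"z":75,"hand":-1},
    {"ax":0,"ay":0,"az":0,"x":0,"y":0,"z":82,"hand":-1},
    {"ax":0,"ay":0,"az":0,"x":0,"y":0,"z":87,"hand":-1},
    {"ax":0,"ay":0,"az":0,"x":0,"y":0,"z":90,"hand":-1},
    {"ax":0,"ay":0,"az":0,"x":0,"y":0,"z":93,"hand":-1},
    {"ax":0,"ay":0,"az":0,"x":0,"y":0,"z":96,"hand":-1},
    {"ax":0,"ay":0,"az":0,"x":0,"y":0,"z":96,"hand":-1}
  ]
}}

```text
t: 9.12
position: [437.1, 12.0, 94.0]
tcp_rot: [-3.139, 0.002, 1.138]
contact_force: [-1.0, -0.1, -0.1]
finger_gap: 0.0
```

Call:
{"name": "arm_command", "arguments": {
  "increments": [
    {"ax":0,"ay":0,"az":0,"x":0,"y":0,"z":1.5,"hand":-1},
    {"ax":0,"ay":0,"az":0,"x":0,"y":0,"z":2.7,"hand":-1},
    {"ax":0,"ay":0,"az":0,"x":0,"y":0,"z":2.7,"hand":-1}
  ]
}}

```text
t: 9.37
position: [437.0, 12.0, 91.2]
tcp_rot: [-3.139, 0.002, 1.138]
contact_force: [0.2, -0.4, -0.3]
finger_gap: 0.2
```

There is no contact at 91.2 mm, so the pin is pulled less than about 1.2 mm. Retreating.

Call:
{"name": "arm_command", "arguments": {
  "increments": [
    {"ax":0,"ay":0,"az":0,"x":0,"y":0,"z":-30,"hand":-1},
    {"ax":0,"ay":0,"az":0,"x":0,"y":0,"z":-60,"hand":-1},
    {"ax":0,"ay":0,"az":0,"x":0,"y":0,"z":-90,"hand":-1},
    {"ax":0,"ay":0,"az":0,"x":0,"y":0,"z":-100,"hand":-1},
    {"ax":0,"ay":0,"az":0,"x":0,"y":0,"z":-100,"hand":-1},
    {"ax":0,"ay":0,"az":0,"x":0,"y":0,"z":-100,"hand":-1}
  ]
}}

```text
t: 9.87
position: [437.5, 12.3, 191.7]
tcp_rot: [-3.14, 0.001, 1.137]
contact_force: [-0.5, 0.0, -0.3]
finger_gap: 0.1
```

```bash
python3 -c "
from workcell import arm
s=arm.observe();print(s['position'],s['contact_force']);print(arm.finish_job())"
```

```text
[437.48860783  12.33717549 191.65860022] [-0.45637798  0.00760084 -0.33343321]
the job is handed in; nothing more can be done
None
```

The guide is set for diagonal slices: the bar stands at the first angle hole, and every check I made puts the pin home there. I handed the job in at about 10 s; the system gave no verdict.

**What I did:** I gripped the knob, pulled it up about 10 mm and swung the bar to about 0.30 rad. There I let the pin down onto the plate and pushed with one finger in small steps until it caught. I then opened the fingers and moved clear.

**Last checks:**
- **Position:** the bar was at about 0.38 rad in the picture, 0.385 rad short of the second hole.
- **Pin home:** with the shut fingertips brought down over the knob, there was no contact at 91 mm, and the knob's top is at 90 mm when home. So the pin is pulled less than about 1.2 mm.
- **Forces:** side forces peaked at about 8.5 N in the readings, though these come only at the end of each move. The wrist force read near zero at hand-in.

**Less certain:** height from the two cameras agreed only to about 4 mm, so I relied on the fingertip check for it. I did not re-measure the loose things, but nothing I did came near them.

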